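# Hold the belt sander's tension arm back for a new belt

### The job

The belt of the bench sander has snapped and its tension arm is still clamped: undo the wing knob of the clamp, then push the tension arm back by its upright handle, past the click of the ratchet, until it comes up against its stop. Keep it pressed back there by the handle so that I can slip the new belt over the drums, and finish while still holding it: the ratchet alone does not leave enough slack. Keep off both drums and leave the things lying around where they are.

Things in the scene. Friction and masses are not known exactly. Their poses are not given: they have to be found in the camera images.
- sander: Belt sander let into the bench, fixed: aluminium plate 340 x 380 x 10 mm (x -135 to 205, y -165 to 215). Origin on the bench midway along the belt; x points away from the robot (within 0.35 rad), z up. Mm: drive drum at (0,-92), idler (0,110), knob (55,36), arm pivot (55,98), pawl housing (55,178) 30 high, dust hood (0,-142) 80 high, switch box (172,-115), platen along x = -20, 98 high.
- clamp_knob (a joint): Angle of the clamp's wing knob, rad. 0 = tight; grows as it is turned anticlockwise seen from above; end stop at 1.5. It starts tight, at 0 to 0.12. Its serrated pad lets go of the arm at about 0.5; from 0.85 on the clamp counts as undone. It takes up to 0.35 N m to turn and stays where it is left.
- clamp_grip (a point): Centre of the wing bar of the clamp knob, 67 mm above the bench. The bar (black, 54 mm long, 14 mm thick, 30 mm high, from 52 to 82 mm above the bench) stands on a round 24 mm hub; this point's x axis runs along the bar, y across it, z up along the knob's axis.
- tension_arm (a joint): Angle of the tension arm about its upright pivot, rad, growing anticlockwise from above. Starts clamped near 0.06; unclamped, its spring swings it to 0. Pushing the handle takes 6 N at first, 15 N as the pawl rides up its tooth; it clicks at 0.40 and takes 12 N at the stop, 0.52. Let go after the click it rests on the pawl at 0.38: not enough; from 0.45 on it counts as held back.
- pivot_axis (a point): Pivot axis of the tension arm, 20 mm above the bench; this point's x axis points along the arm to the handle, z up. The low steel arm (8 mm plate, its top 20 mm above the bench) carries the handle 100 mm from the pivot along +x and the idler drum 55 mm along -x.
- handle_mid (a point): Middle of the handle on the arm, 75 mm above the bench: an upright round black grip of 22 mm diameter, from 38 to 110 mm above the bench. It revolves freely on its pin and can be gripped or pushed from any side; it moves on an arc of 100 mm radius round the pivot, 52 mm from end to end.
- handle_post: The same upright handle as a part; origin at its foot, 20 mm above the bench.
- idler_drum: Aluminium idler drum carried by the arm, 45 mm diameter, 77 mm high, top 99 mm above the bench, turns freely; origin at the centre of its underside. Not to be touched: the belt goes over it.
- drive_drum: Black rubber drive drum, 45 mm diameter, 77 mm high, top 105 mm above the bench with its nut; origin at the centre of its underside. Not to be touched.
- tape_roll: Roll of masking tape lying flat, 100 mm diameter, 36 mm high, origin at the centre of its underside. To be left alone.
- squeegee: Screen-printing squeegee lying flat beyond the sander, 240 x 103 x 24 mm, origin on the underside. To be left alone.
- glue_gun: Blue hot-glue gun lying on its side, 160 x 140 x 36 mm, origin under its barrel. To be left alone.
- frame_rail: Loose wooden rail of a screen frame, 300 x 38 x 20 mm, origin at the centre of its underside. To be left alone.

How it is judged:
By the outcome, as a careful person would: the job done as asked, in the order asked, and still so for the second after the job is handed in, while the arm keeps its last pose, push and grip.
It also fails if it takes over 48 s, if anything falls off the work surface, if the arm or the gripper's body presses on something with over 40 N, if the wrist force passes 120 N, or if a joint passes its speed limit or range.

### The arm

A 6-joint arm with a two-finger parallel gripper is mounted at the origin on the work surface. World frame = base frame: x ahead of the robot, y to its left, z up, the work surface at z = 0. Lengths are in m, angles in rad, forces in N, time in s.
With the tool pointing down it reaches from about 0.225 to 0.875 m from the base axis. Payload 3.4 kg.
Tool frame: the origin (TCP) lies between the finger pads; the fingertips stand 19 mm ahead of it and the grasp point (between the pads) is the TCP (manip.tip_reach is the distance from the TCP to the fingertips, in m); z points along the fingers, x is the direction in which the jaws open and shut, and the axes are right-handed (so a half turn about z gives the same grasp; the last joint's range is limited). The gripper opens to 85 mm and grips with 20 to 120 N. Pads are 22 mm wide; open, the fingers measure 114 mm over their backs; the gripper's body (76 mm by 85 mm) begins 54 mm behind the grasp point. The pads swing forward as they close: fully open they stand 13 mm farther back than shut.
Start: joints at [1.19, 0.276, 1.505, -0, 1.361, -0.121], TCP at [0.148, 0.556, 0.25] pointing down, gripper open.
Joint ranges: [-2.89, 2.89], [-0.75, 2.08], [0.22, 2.7], [-1.18, 4.32], [0.11, 2.71], [-2.7, 2.7]. Speed limits (rad/s): [2.57, 2.57, 3.14, 3.14, 3.14, 3.14].

### API

Orientations are given as a unit quaternion [w, x, y, z].
In Python, from rig import manip gives the robot as it stands.
- The arm moves only by the tool send_rows, never from a script. Its arguments are lists of equal length, an entry for each row: "delta_pos": the shift along the tool's x, y, z normalised to -1 to 1, where 1 is 40 cm, a list of three; "angular": the turn, a rotation vector about the tool's x, y, z normalised to -1 to 1, where 1 is 0.08 rad, a list of three. A call has 1 to 5 rows; each row shifts and turns the commanded pose from where the row before left it, along the tool's axes as they then stand; what a row does not reach is not made up. A row lasts 1/12 s, in which the tool goes at most 41.7 mm and 7.16 degrees, less where a joint would pass 70% of its speed; a pose out of reach is approached as far as the arm can. A call with a number of a shift or a turn outside -1 to 1 is refused whole. A call with a gripper value outside its range is refused whole. "hand" is the finger opening in mm, from 0 to 85.4, set as the call begins (left out, the last holds). The fingers move at their own pace and stop on an object; "squeeze" is the grip in N (left out, the last holds). Time passes only in rows, so rows that do not move let the fingers close. It gives the time, the measured TCP pose, the force and the opening at its end, in the units of the state.
- manip.get_state(): the state, without advancing time (a new reading comes with each control period).
- manip.get_image(name): name is "side" or "top" or "wrist"; returns the picture (420x560x3 uint8, blue, green, red); there is no depth.
- manip.calibration(name): a dict with "fx", "fy", "cx", "cy" (pixels), "camera_from_world" (4x4, takes a point from world to camera coordinates). Camera axes: x right, y up, looking along -z (the intrinsics and any distortion apply to the point x, -y, -z); pixel columns grow to the right and rows downward; lengths in m; the calibration is good to about 2 mm. A picture is of the moment at which its call begins: read the wrist's pose just before it. calibration takes no time and is no camera call; for the wrist camera it gives the pose at the moment of the call.
- manip.sign_off(): hands the job in, once; it reports no verdict.
The state is a dict: "clock": time; "qpos": joint angles; "qd": joint speeds; "effort": joint torques, N m; "position": TCP position; "ee_rot": TCP orientation; "contact_force": force on the tool from outside, world axes, zero at the start; "moment": the same for the moment, N m; "width": finger opening in m.
Only numpy, scipy, OpenCV 4.12 (cv2) and the standard library are available. Lean on these libraries where they do the work, as an engineer would, in place of code of your own. Each camera call takes 0.05 s, during which the arm holds its last target.

## Working session

There is one attempt and no reset: what is moved stays moved. The work goes in short steps, Python scripts to look and compute and a tool call to move; the robot and the scene stay as the last step left them, time stands still between calls to the robot, and variables do not carry over. Pictures are saved under pics/ and viewed, and the job is handed in when it is done.

Besides the shell and the picture viewer there is one more tool, called after ">>>" by a JSON object that holds its "fn" and its "kwargs", one argument or row to a line. send_rows: Moves the arm, as the interface text tells. Scaled input: -1 to 1 covers 40 cm each way for a shift and 0.08 rad each way for a turn. Its arguments: {"type":"object","properties":{"delta_pos":{"type":"array","items":{"type":"array","items":{"type":"number"}}},"angular":{"type":"array","items":{"type":"array","items":{"type":"number"}}},"hand":{"type":"number"},"squeeze":{"type":"number"}},"required":["delta_pos","angular"]}

```bash
ls; mkdir -p pics
cat > h.py <<'E'
import numpy as np, cv2
from rig import manip
def snap(n,f):
    c=manip.calibration(n); im=manip.get_image(n); cv2.imwrite('pics/'+f,im); np.savez('pics/'+f+'.npz',**{k:np.array(v) for k,v in c.items()}); return im,c
def load(f):
    return cv2.imread('pics/'+f), dict(np.load('pics/'+f+'.npz',allow_pickle=True))
def ray(c,u,v):
    T=np.array(c['camera_from_world']);d=np.array([(u-c['cx'])/c['fx'],-(v-c['cy'])/c['fy'],-1.])
    R=T[:3,:3];o=-R.T@T[:3,3];d=R.T@d;return o,d/np.linalg.norm(d)
def onz(c,u,v,z):
    o,d=ray(c,u,v);return o+d*(z-o[2])/d[2]
def proj(c,p):
    T=np.array(c['camera_from_world']);q=T[:3,:3]@np.array(p)+T[:3,3]
    return np.array([c['cx']+c['fx']*q[0]/-q[2], c['cy']-c['fy']*q[1]/-q[2]])
E
python3 - <<'E'
from h import *
s=manip.get_state();print({k:np.round(v,4) for k,v in s.items()})
for n in ['side','top','wrist']:
    im,c=snap(n,n+'0.png');print(n,{k:(np.round(v,3).tolist()) for k,v in c.items()})
E
```

```text
pics
{'clock': np.float64(0.0), 'qpos': array([ 1.19  ,  0.2766,  1.5062, -0.    ,  1.3607, -0.121 ]), 'qd': array([ 0.0003,  0.0011, -0.002 ,  0.0016, -0.0009,  0.0002]), 'effort': array([-1.10000e-03, -4.16778e+01, -2.45796e+01, -3.00000e-04,
        1.12000e-02, -0.00000e+00]), 'position': array([0.1475, 0.5552, 0.2494]), 'ee_rot': array([ 5.000e-04,  7.927e-01,  6.096e-01, -8.000e-04]), 'contact_force': array([ 0.5231,  0.3711, -0.3311]), 'moment': array([-0.0101, -0.0091,  0.0016]), 'width': np.float64(0.0856)}
side {'fx': 492.349, 'fy': 492.349, 'cx': 287.234, 'cy': 204.925, 'camera_from_world': [[0.921, -0.389, -0.014, -0.496], [0.221, 0.494, 0.841, -0.212], [-0.32, -0.778, 0.541, -1.272], [0.0, 0.0, 0.0, 1.0]]}
top {'fx': 435.518, 'fy': 435.518, 'cx': 278.855, 'cy': 212.539, 'camera_from_world': [[0.01, -1.0, 0.0, 0.001], [0.997, 0.01, 0.075, -0.559], [-0.075, -0.0, 0.997, -1.2], [0.0, 0.0, 0.0, 1.0]]}
wrist {'fx': 350.495, 'fy': 350.495, 'cx': 275.917, 'cy': 211.582, 'camera_from_world': [[0.257, 0.966, -0.003, -0.575], [-0.932, 0.247, -0.264, 0.035], [-0.255, 0.07, 0.964, -0.379], [0.0, 0.0, 0.0, 1.0]]}
```

View pics/top0.png

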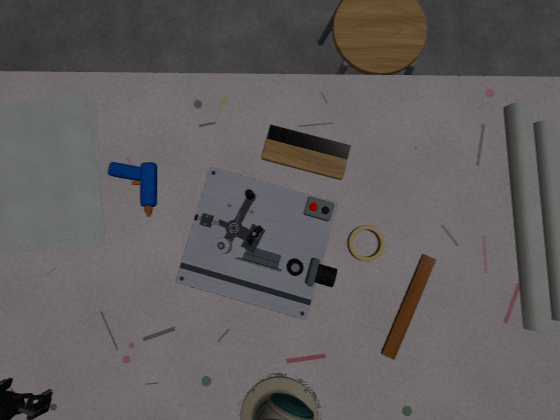

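View pics/side0.png

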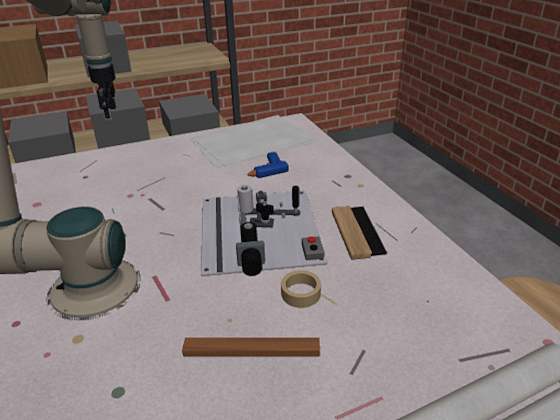

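View pics/wrist0.png

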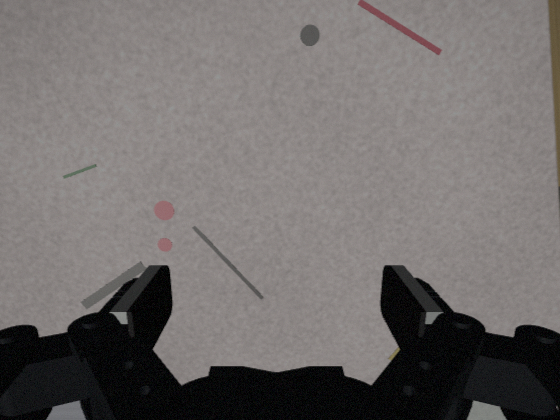

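Top view: the sander plate has corners near (211,168), (337,202), (305,318) and (177,283). The handle is at about (250,195) and the knob bar at about (256,236). The side view shows the handle at (295,196) and the knob at (265,212). The wrist camera doesn't see the sander yet, so I'll zoom in on the other two.

Run:
```python
from h import *
a,c=load('top0.png'); cv2.imwrite('pics/top0z.png',cv2.resize(a[160:325,170:345],None,fx=3.6,fy=3.6,interpolation=cv2.INTER_CUBIC))
b,cs=load('side0.png'); cv2.imwrite('pics/side0z.png',cv2.resize(b[175:285,195:335],None,fx=5,fy=5,interpolation=cv2.INTER_CUBIC))
for p in [(211,168),(337,202),(305,318),(177,283)]: print(onz(c,*p,0.01).round(3))
```

```text
[0.685 0.201 0.01 ]
[ 0.591 -0.158  0.01 ]
[ 0.267 -0.069  0.01 ]
[0.36  0.289 0.01 ]
```

View pics/top0z.png

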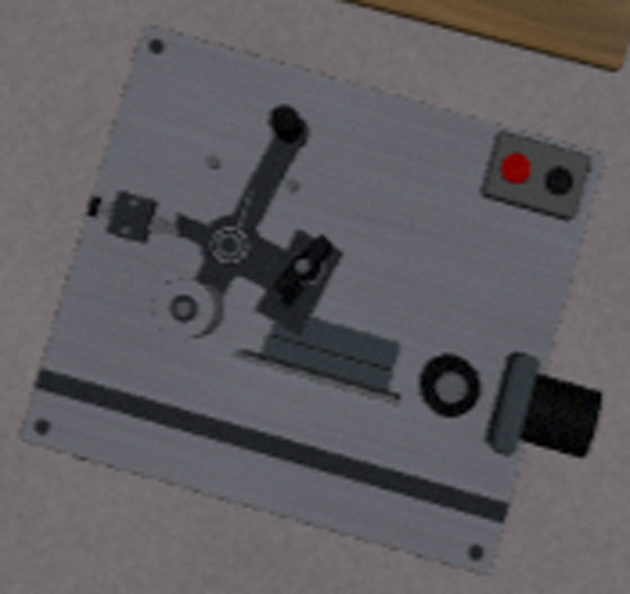

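View pics/side0z.png

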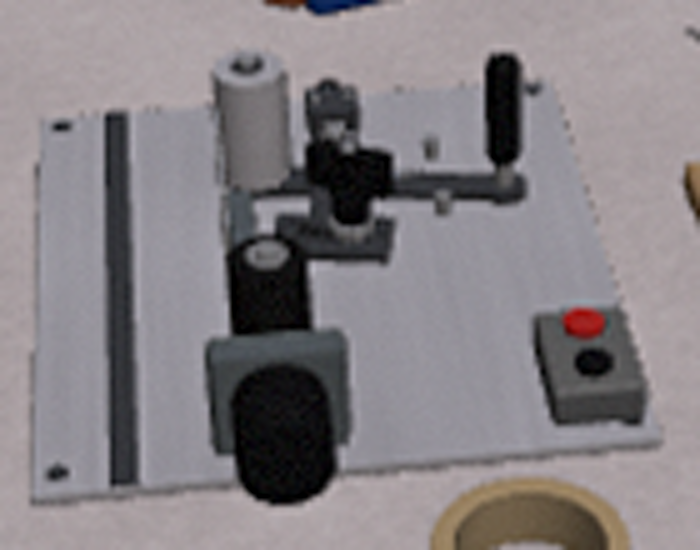

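```bash
cat >> h.py <<'E'
from scipy.spatial.transform import Rotation as Ro
def st():
    s=manip.get_state(); q=s['ee_rot']; R=Ro.from_quat([q[1],q[2],q[3],q[0]]).as_matrix()
    return s,np.array(s['position']),R
def to(p,yaw=None):
    """total shift in tool axes (units of 40cm) and turn (units .08 rad) to world p, tool down with jaw yaw"""
    s,P,R=st(); d=R.T@(np.array(p)-P)/0.4
    out=[d.round(4).tolist()]
    if yaw is not None:
        x=np.array([np.cos(yaw),np.sin(yaw),0]);z=np.array([0,0,-1.]);T=np.stack([x,np.cross(z,x),z],1)
        out.append((Ro.from_matrix(R.T@T).as_rotvec()/0.08).round(2).tolist())
    print('t',round(float(s['clock']),2),'P',P.round(4),'yaw',np.arctan2(R[1,0],R[0,0]).round(3),'q',np.round(s['qpos'],2),'F',np.round(s['contact_force'],1),'w',round(float(s['width']),4))
    print('shift,turn',out)
E
python3 - <<'E'
from h import *
_,c=load('top0.png')
z=lambda u,v:(170+u/3.6-.36,160+v/3.6-.36)
C=[onz(c,*z(*p),.01)[:2] for p in [(148,26),(602,153),(492,574),(22,440)]]
L=np.array([[205,215],[205,-165],[-135,-165],[-135,215]])/1000
A=np.array(C);a=A-A.mean(0);l=L-L.mean(0)
th=np.arctan2((l[:,0]*a[:,1]-l[:,1]*a[:,0]).sum(),(l*a).sum());R=np.array([[np.cos(th),-np.sin(th)],[np.sin(th),np.cos(th)]])
o=A.mean(0)-R@L.mean(0);print('yaw',th,'o',o,'res',(A-(L@R.T+o)).round(4).tolist())
np.savez('sander.npz',th=th,o=o,R=R)
for n,p in dict(knob=(55,36),pivot=(55,98),handle=(155,98),idler=(0,110),drive=(0,-92)).items(): print(n,(R@np.array(p)/1000+o).round(4))
print('handle top',onz(c,*z(288,124),.11),'knob',onz(c,*z(304,270),.082))
e=[onz(c,*z(323,242),.082),onz(c,*z(285,300),.082)];print('bar',np.arctan2(*(e[0]-e[1])[[1,0]]))
k=R@np.array([.055,.036])+o
to([k[0]-.03,k[1]+.0,.25],1.31)
E
```

```text
yaw -0.2640870716412213 o [0.43610603 0.05110996] res [[-0.0016, -0.0032], [-0.0, 0.004], [0.0009, 0.0003], [0.0007, -0.001]]
knob [0.4986 0.0715]
pivot [0.5148 0.1314]
handle [0.6113 0.1053]
idler [0.4648 0.1573]
drive [ 0.4121 -0.0377]
handle top [0.59972794 0.08305989 0.11      ] knob [0.49487104 0.07159749 0.082     ]
bar -0.5679202038083874
t 0.15 P [0.1476 0.5554 0.2497] yaw 1.311 q [ 1.19  0.28  1.51 -0.    1.36 -0.12] F [ 0.7  0.1 -0.6] w 0.0853
shift,turn [[-0.9628, 1.0864, 0.0003], [-0.0, 0.02, 0.01]]
```

>>> {"fn": "send_rows", "kwargs": {
  "delta_pos": [
    [-0.064,0.072,0],
    [-0.064,0.072,0],
    [-0.064,0.072,0],
    [-0.064,0.072,0],
    [-0.064,0.072,0]
  ],
  "angular": [
    [0,0,0],
    [0,0,0],
    [0,0,0],
    [0,0,0],
    [0,0,0]
  ]
}}

```text
clock: 0.57
position: [0.2544, 0.3934, 0.25]
ee_rot: [0.0, 0.792, 0.61, -0.0]
contact_force: [1.1, -0.1, 0.5]
width: 0.0855
```

>>> {"fn": "send_rows", "kwargs": {
  "delta_pos": [
    [-0.064,0.072,0],
    [-0.064,0.072,0],
    [-0.064,0.072,0],
    [-0.064,0.072,0],
    [-0.064,0.072,0]
  ],
  "angular": [
    [0,0,0],
    [0,0,0],
    [0,0,0],
    [0,0,0],
    [0,0,0]
  ]
}}

```text
clock: 0.98
position: [0.3607, 0.2326, 0.2503]
ee_rot: [-0.0, 0.793, 0.61, 0.0]
contact_force: [0.3, 0.2, 0.3]
width: 0.0853
```

Run:
```python
from h import *
snap('wrist','w1.png'); to([.4686,.0715,.25],1.31)
```

```text
t 1.03 P [0.3651 0.2268 0.2503] yaw 1.306 q [ 0.4   0.05  1.78 -0.01  1.3  -0.9 ] F [ 2.5 -4.8  0.5] w 0.0854
shift,turn [[-0.3071, 0.3511, 0.0045], [0.08, 0.07, -0.04]]
```

View pics/w1.png

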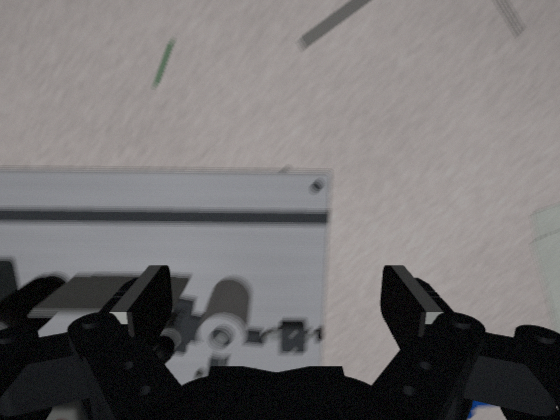

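The picture is motion-blurred. The sander is at the lower left, with the idler at (222,330), and the camera looks back toward the robot. I'll go past the sander so that the knob and handle come into view.

>>> {"fn": "send_rows", "kwargs": {
  "delta_pos": [
    [-0.021,0.08,-0.008],
    [-0.021,0.08,-0.008],
    [-0.021,0.08,-0.008],
    [-0.021,0.08,-0.008],
    [-0.021,0.08,-0.008]
  ],
  "angular": [
    [0,0,0],
    [0,0,0],
    [0,0,0],
    [0,0,0],
    [0,0,0]
  ]
}}

```text
clock: 1.45
position: [0.5051, 0.1518, 0.2662]
ee_rot: [-0.0, 0.793, 0.609, -0.0]
contact_force: [-1.0, -0.7, 0.4]
width: 0.0856
```

>>> {"fn": "send_rows", "kwargs": {
  "delta_pos": [
    [-0.021,0.08,-0.008],
    [-0.021,0.08,-0.008],
    [-0.021,0.08,-0.008],
    [-0.021,0.08,-0.008],
    [0,0,0]
  ],
  "angular": [
    [0,0,0],
    [0,0,0],
    [0,0,0],
    [0,0,0],
    [0,0,0]
  ]
}}

```text
clock: 1.87
position: [0.6247, 0.084, 0.2781]
ee_rot: [0.002, 0.794, 0.608, 0.001]
contact_force: [0.4, -0.6, -0.7]
width: 0.0856
```

>>> {"fn": "send_rows", "kwargs": {
  "delta_pos": [
    [0,0,0],
    [0,0,0]
  ],
  "angular": [
    [0,0,0],
    [0,0,0]
  ]
}}

```text
clock: 2.03
position: [0.6185, 0.0877, 0.2783]
ee_rot: [-0.001, 0.793, 0.609, -0.001]
contact_force: [-0.4, 0.6, 0.8]
width: 0.0854
```

Run:
```python
from h import *
snap('wrist','w2.png'); to([.652,.065,.28],1.31)
```

```text
t 2.08 P [0.6181 0.088  0.2786] yaw 1.311 q [ 0.03  0.34  1.34  0.    1.46 -1.28] F [-0.9  0.3 -0.9] w 0.0853
shift,turn [[-0.0337, 0.0966, -0.0036], [-0.02, 0.0, 0.02]]
```

View pics/w2.png

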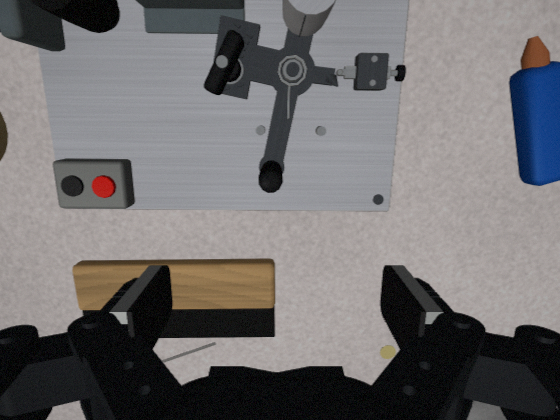

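Clear view: the knob bar runs from (234,38) to (214,88), the handle top is at (270,178) and the pivot at (292,69). I'll take a second wrist view 80 mm back, to triangulate.

>>> {"fn": "send_rows", "kwargs": {
  "delta_pos": [
    [0,-0.09,0],
    [0,-0.09,0],
    [0,0,0],
    [0,0,0],
    [0,0,0]
  ],
  "angular": [
    [0,0,0],
    [0,0,0],
    [0,0,0],
    [0,0,0],
    [0,0,0]
  ]
}}

```text
clock: 2.5
position: [0.5491, 0.1065, 0.28]
ee_rot: [0.001, 0.792, 0.61, 0.001]
contact_force: [0.6, -0.3, -0.7]
width: 0.0855
```

Run:
```python
from h import *
snap('wrist','w3.png'); to([.652,.065,.28],1.31)
a,_=load('w2.png');b,_=load('w3.png')
cv2.imwrite('pics/w23.png',np.hstack([cv2.resize(a[0:220,180:330],None,fx=2.6,fy=2.6),cv2.resize(b[0:220,180:330],None,fx=2.6,fy=2.6)]))
```

```text
t 2.55 P [0.5498 0.1062 0.2798] yaw 1.312 q [ 0.07  0.24  1.49 -0.    1.42 -1.25] F [ 1.  -0.9  0.4] w 0.085
shift,turn [[-0.0343, 0.2733, -0.0], [0.02, -0.01, 0.02]]
```

View pics/w3.png

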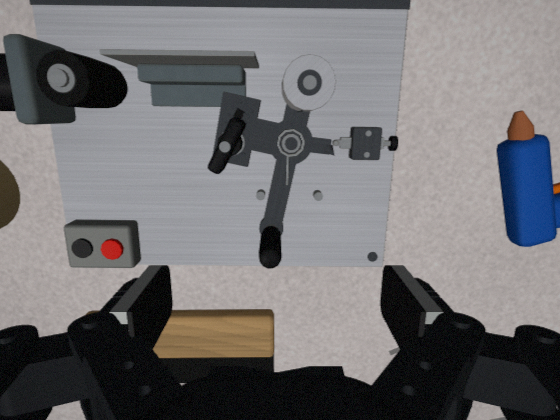

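View pics/w23.png

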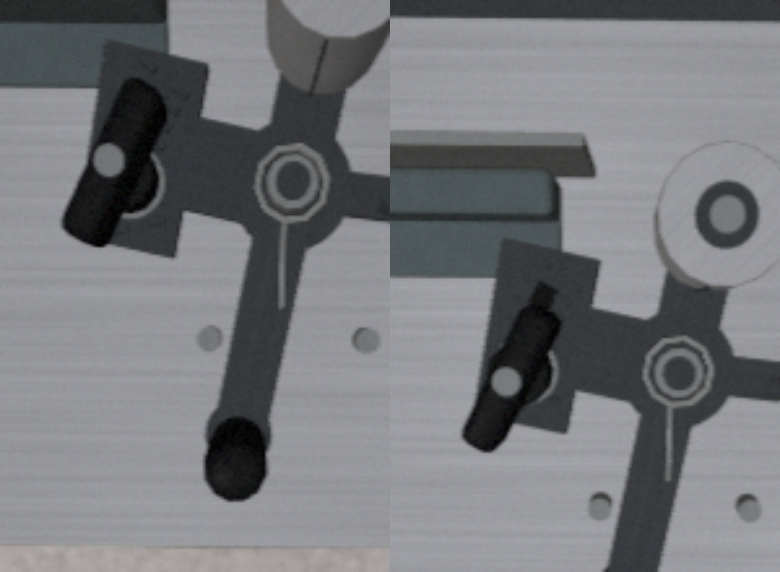

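Run:
```python
from h import *
_,c2=load('w2.png');_,c3=load('w3.png');_,ct=load('top0.png')
def tri(L):
    A=np.zeros((3,3));b=np.zeros(3);rs=[ray(*l) for l in L]
    for o,d in rs:
        M=np.eye(3)-np.outer(d,d);A+=M;b+=M@o
    p=np.linalg.solve(A,b);return p.round(4),[round(float(np.linalg.norm(np.cross(p-o,d))),4) for o,d in rs]
print('knob disc',tri([(c2,221.5,61.5),(c3,224.6,146.5)]))
print('pivot',tri([(c2,292.2,69.5),(c3,290.8,142.8)]), tri([(c2,292.2,69.5),(c3,290.8,142.8),(ct,233.2,227.1)]))
s=np.load('sander.npz');R,o=s['R'],s['o']
for n,p in dict(knob=(.055,.036),pivot=(.055,.098)).items(): print(n,R@np.array(p)+o)
# handle: mask in w2, w3
for f in['w2.png','w3.png']:
    im,c=load(f);g=im.max(2);m=(g<40).astype(np.uint8);n,l,st_,ce=cv2.connectedComponentsWithStats(m)
    for i in range(1,n):
        x,y,w,h,a=st_[i]
        if a>150 and 180<ce[i][0]<330 and ce[i][1]<280: 
            r=cv2.minAreaRect(np.argwhere(l==i)[:,::-1].astype(np.float32)); print(f,st_[i],ce[i].round(1),r)
for z in(.11,.1): print(onz(c2,270.8,180,z),onz(ct,249.7,194.2,z))
# bar direction from w2/w3 top face ends
for c,e in((c2,[(148,90),(85,230)]),(c3,[(152,315),(90,440)])):
    P=[onz(c,180+u/2.6,v/2.6,.082) for u,v in e];print('bar yaw',np.arctan2(*(P[0]-P[1])[[1,0]]),np.mean(P,0),np.linalg.norm(P[0]-P[1]))
```

```text
knob disc (array([0.4997, 0.0725, 0.0834]), [0.0001, 0.0001])
pivot (array([0.5159, 0.1321, 0.0341]), [0.0, 0.0]) (array([0.516 , 0.1321, 0.0351]), [0.0001, 0.0002, 0.0003])
knob [0.49859626 0.07150534]
pivot [0.51478    0.13135588]
w2.png [ 205   30   40   65 1291] [226.   63.1] ((228.2920379638672, 63.38053894042969), (28.736766815185547, 65.98152160644531), 22.750974655151367)
w2.png [259 160  23  32 600] [270.4 175.9] ((270.0, 175.5), (31.0, 22.0), 90.0)
w3.png [ 208  108   38   65 1001] [228.5 141.8] ((229.48204040527344, 142.21124267578125), (23.9867000579834, 67.36186218261719), 31.429563522338867)
w3.png [259 226  22  42 760] [270.1 246.8] ((269.5, 246.5), (41.0, 21.0), 90.0)
[0.60361726 0.08785959 0.11      ] [0.59942631 0.08289902 0.11      ]
[0.60528785 0.08725258 0.1       ] [0.60059981 0.08358002 0.1       ]
bar yaw 2.3996114306180205 [0.50049271 0.07466497 0.082     ] 0.04785871681874187
bar yaw 2.387566906273411 [0.49942247 0.07408874 0.082     ] 0.048748353503074375
```

Run:
```python
from h import *
for f,r in(('w2.png',(45,80)),('w3.png',(126,160))):
    im,c=load(f);g=im.max(2).astype(float);P=[]
    for v in range(*r):
        row=g[v,190:260]; k=np.where(row<45)[0]
        if len(k): P.append(onz(c,190+k[0],v,.082)[:2])
    P=np.array(P,np.float32);vx,vy,x,y=cv2.fitLine(P,cv2.DIST_HUBER,0,.001,.001).ravel();print(f,len(P),np.arctan2(vy,vx),np.std((P-[x,y])@[-vy,vx]))
    k=np.array([.4997,.0725]); print('edge distance from axis',(np.array([x,y])-k)@[-vy,vx])
to([.4997,.0725,.25],None)
```

```text
w2.png 35 -0.7273489 0.00026861884
edge distance from axis -0.006059380970873006
w3.png 34 -0.73146033 0.0006744966
edge distance from axis -0.006659158318530422
t 2.55 P [0.5498 0.1062 0.2798] yaw 1.312 q [ 0.07  0.24  1.49 -0.    1.42 -1.25] F [ 1.  -0.9  0.4] w 0.085
shift,turn [[-0.1137, -0.0997, 0.0742]]
```

>>> {"fn": "send_rows", "kwargs": {
  "delta_pos": [
    [-0.057,-0.05,0.037],
    [-0.057,-0.05,0.037],
    [0,0,0.06],
    [0,0,0.06],
    [0,0,0.06]
  ],
  "angular": [
    [0,0,0],
    [0,0,0],
    [0,0,0.98],
    [0,0,0.98],
    [0,0,0.98]
  ],
  "hand": 45
}}

```text
clock: 2.97
position: [0.5002, 0.0715, 0.1771]
ee_rot: [0.001, 0.86, 0.51, 0.001]
contact_force: [0.3, 0.4, 0.6]
width: 0.0451
```

>>> {"fn": "send_rows", "kwargs": {
  "delta_pos": [
    [0,0,0.05],
    [0,0,0.02],
    [0,0,0],
    [0,0,0],
    [0,0,0]
  ],
  "angular": [
    [0,0,0.98],
    [0,0,0.98],
    [0,0,0.98],
    [0,0,0],
    [0,0,0]
  ]
}}

```text
clock: 3.38
position: [0.5003, 0.0719, 0.1495]
ee_rot: [0.0, 0.913, 0.409, 0.0]
contact_force: [-0.3, -0.1, 0.0]
width: 0.0452
```

Run:
```python
from h import *
snap('wrist','w4.png'); to([.4997,.0725,.076],.84)
```

```text
t 3.43 P [0.5003 0.0719 0.1497] yaw 0.842 q [ 0.    0.25  1.81  0.    1.08 -0.84] F [-0.3  0.4  0.1] w 0.0449
shift,turn [[0.0, -0.0023, 0.1844], [0.01, -0.01, 0.03]]
```

View pics/w4.png

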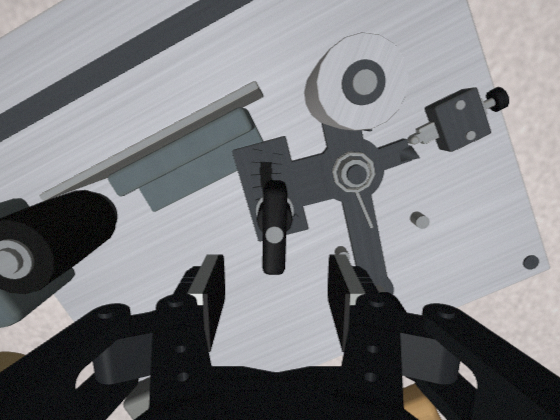

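The bar is vertical and centred between the pads (column 274, cx 276). Now I'll go down and grip.

>>> {"fn": "send_rows", "kwargs": {
  "delta_pos": [
    [0,-0.002,0.06],
    [0,0,0.06],
    [0,0,0.04],
    [0,0,0.024],
    [0,0,0]
  ],
  "angular": [
    [0,0,0],
    [0,0,0],
    [0,0,0],
    [0,0,0],
    [0,0,0]
  ]
}}

```text
clock: 3.85
position: [0.4978, 0.0725, 0.0745]
ee_rot: [-0.001, 0.913, 0.408, -0.001]
contact_force: [-0.1, -0.9, 1.0]
width: 0.0452
```

>>> {"fn": "send_rows", "kwargs": {
  "delta_pos": [
    [0,0,0],
    [0,0,0],
    [0,0,0],
    [0,0,0],
    [0,0,0]
  ],
  "angular": [
    [0,0,0],
    [0,0,0],
    [0,0,0],
    [0,0,0],
    [0,0,0]
  ],
  "hand": 0,
  "squeeze": 60
}}

```text
clock: 4.27
position: [0.4991, 0.0717, 0.0773]
ee_rot: [0.001, 0.913, 0.408, 0.0]
contact_force: [-1.8, -4.3, 6.6]
width: 0.0127
```

Run:
```python
from h import *
snap('wrist','w5.png'); to([.4997,.0725,.076],.84)
```

```text
t 4.32 P [0.4991 0.0717 0.0773] yaw 0.841 q [ 0.01  0.33  1.91 -0.    0.9  -0.83] F [-2.  -3.2  6. ] w 0.0128
shift,turn [[0.0025, -0.0001, 0.0032], [0.03, 0.0, 0.02]]
```

View pics/w5.png

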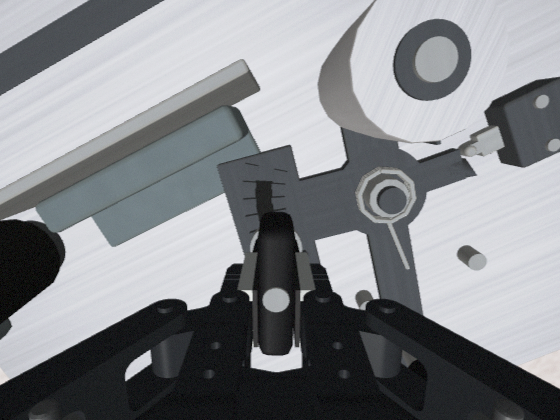

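The bar is held, with an opening of 12.8 mm. Now I'll turn it anticlockwise (−tool z).

>>> {"fn": "send_rows", "kwargs": {
  "delta_pos": [
    [0,0,0],
    [0,0,0],
    [0,0,0],
    [0,0,0],
    [0,0,0]
  ],
  "angular": [
    [0,0,-0.6],
    [0,0,-0.8],
    [0,0,-0.8],
    [0,0,-0.8],
    [0,0,-0.8]
  ]
}}

```text
clock: 4.73
position: [0.4991, 0.0718, 0.0773]
ee_rot: [0.001, 0.84, 0.543, 0.0]
contact_force: [-2.2, -4.1, 6.0]
width: 0.013
```

Run:
```python
from h import *
to([.4991,.0717,.0773],.84)
print(manip.get_state()['moment'])
```

```text
t 4.73 P [0.4991 0.0718 0.0773] yaw 1.148 q [ 0.01  0.33  1.91 -0.    0.9  -1.14] F [-2.2 -4.1  6. ] w 0.013
shift,turn [[-0.0002, 0.0001, -0.0], [0.03, -0.0, 3.85]]
[-0.61354669  0.3677103  -0.19181618]
```

Turning cleanly, 0.31 rad so far. I'll carry on to about 1.3 in total.

>>> {"fn": "send_rows", "kwargs": {
  "delta_pos": [
    [0,0,0],
    [0,0,0],
    [0,0,0],
    [0,0,0],
    [0,0,0]
  ],
  "angular": [
    [0,0,-0.9],
    [0,0,-0.9],
    [0,0,-0.9],
    [0,0,-0.9],
    [0,0,-0.9]
  ]
}}

```text
clock: 5.15
position: [0.4991, 0.0719, 0.0773]
ee_rot: [0.001, 0.729, 0.685, 0.0]
contact_force: [-2.1, -4.2, 6.1]
width: 0.0126
```

>>> {"fn": "send_rows", "kwargs": {
  "delta_pos": [
    [0,0,0],
    [0,0,0],
    [0,0,0],
    [0,0,0],
    [0,0,0]
  ],
  "angular": [
    [0,0,-0.9],
    [0,0,-0.9],
    [0,0,-0.9],
    [0,0,-0.9],
    [0,0,-0.9]
  ]
}}

```text
clock: 5.57
position: [0.4991, 0.072, 0.0773]
ee_rot: [0.001, 0.595, 0.804, 0.0]
contact_force: [-1.8, -3.9, 5.7]
width: 0.013
```

>>> {"fn": "send_rows", "kwargs": {
  "delta_pos": [
    [0,0,0],
    [0,0,0],
    [0,0,0],
    [0,0,0],
    [0,0,0]
  ],
  "angular": [
    [0,0,-0.9],
    [0,0,-0.9],
    [0,0,-0.9],
    [0,0,0],
    [0,0,0]
  ]
}}

```text
clock: 5.98
position: [0.499, 0.072, 0.0773]
ee_rot: [0.001, 0.505, 0.863, -0.0]
contact_force: [-2.3, -3.1, 6.2]
width: 0.013
```

Run:
```python
from h import *
snap('wrist','w6.png');snap('top','top6.png');to([.4991,.0717,.0773],.84)
print(manip.get_state()['moment'])
```

```text
t 6.08 P [0.4991 0.072  0.0773] yaw 2.082 q [ 0.01  0.33  1.91 -0.    0.9  -2.08] F [-2.  -2.3  6.2] w 0.0127
shift,turn [[-0.0007, -0.0003, -0.0], [0.02, 0.01, 15.52]]
[-0.35932123  0.46446091  0.1946649 ]
```

View pics/w6.png

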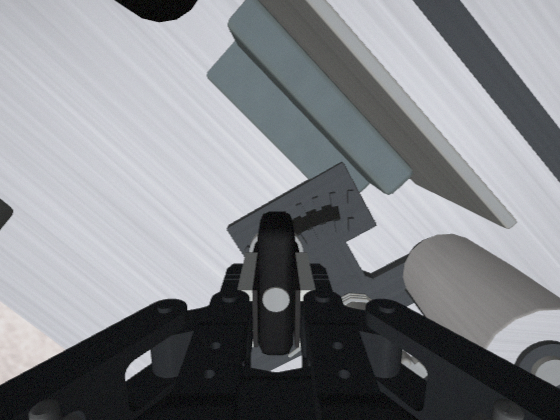

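The bar followed the whole way, about 1.24 rad. I'll release it, lift and turn back while moving toward the handle.

>>> {"fn": "send_rows", "kwargs": {
  "delta_pos": [
    [0,0,0],
    [0,0,0],
    [0,0,0],
    [0,0,0],
    [0,0,-0.03]
  ],
  "angular": [
    [0,0,0],
    [0,0,0],
    [0,0,0],
    [0,0,0],
    [0,0,0]
  ],
  "hand": 45
}}

```text
clock: 6.5
position: [0.4971, 0.0727, 0.0863]
ee_rot: [-0.002, 0.506, 0.863, -0.001]
contact_force: [-0.5, 0.1, 0.5]
width: 0.045
```

>>> {"fn": "send_rows", "kwargs": {
  "delta_pos": [
    [0,0,-0.08],
    [0,0,-0.09],
    [0,0,-0.09],
    [0,0,-0.08],
    [0,0,0]
  ],
  "angular": [
    [0,0,0],
    [0,0,0],
    [0,0,0.9],
    [0,0,0.9],
    [0,0,0.9]
  ]
}}

```text
clock: 6.92
position: [0.5027, 0.0728, 0.2307]
ee_rot: [0.005, 0.597, 0.802, 0.004]
contact_force: [0.7, 0.6, -0.0]
width: 0.0452
```

>>> {"fn": "send_rows", "kwargs": {
  "delta_pos": [
    [0,0,0],
    [0,0,0],
    [0,0,0],
    [0,0,0],
    [0,0,0]
  ],
  "angular": [
    [0,0,0.9],
    [0,0,0.9],
    [0,0,0.9],
    [0,0,0.9],
    [0,0,0.9]
  ]
}}

```text
clock: 7.33
position: [0.4986, 0.0727, 0.2238]
ee_rot: [-0.0, 0.731, 0.682, 0.0]
contact_force: [-0.2, 0.1, 0.3]
width: 0.045
```

Run:
```python
from h import *
to([.6026+.0,.082,.2],1.31)
```

```text
t 7.33 P [0.4986 0.0727 0.2238] yaw 1.501 q [ 0.01  0.19  1.7   0.    1.26 -1.49] F [-0.2  0.1  0.3] w 0.045
shift,turn [[0.0412, 0.2578, 0.0594], [-0.0, -0.0, 2.39]]
```

>>> {"fn": "send_rows", "kwargs": {
  "delta_pos": [
    [0,0,0],
    [0,0,0],
    [0,0,0],
    [-0.02,0.08,0.01],
    [-0.02,0.08,0.01]
  ],
  "angular": [
    [0,0,0.8],
    [0,0,0.8],
    [0,0,0.8],
    [0,0,0],
    [0,0,0]
  ]
}}

```text
clock: 7.75
position: [0.5562, 0.0414, 0.2164]
ee_rot: [-0.0, 0.792, 0.611, 0.0]
contact_force: [0.3, 0.6, 0.5]
width: 0.0446
```

Run:
```python
from h import *
to([.6026+.0,.082,.2],1.31)
```

```text
t 7.75 P [0.5562 0.0414 0.2164] yaw 1.314 q [-0.05  0.27  1.6   0.    1.27 -1.37] F [0.3 0.6 0.5] w 0.0446
shift,turn [[0.1276, 0.0865, 0.041], [0.01, -0.01, 0.06]]
```

>>> {"fn": "send_rows", "kwargs": {
  "delta_pos": [
    [0.064,0.043,0.02],
    [0.064,0.043,0.02],
    [0,0,0],
    [0,0,0],
    [0,0,0]
  ],
  "angular": [
    [0,0,0],
    [0,0,0],
    [0,0,0],
    [0,0,0],
    [0,0,0]
  ]
}}

```text
clock: 8.17
position: [0.6021, 0.0814, 0.1994]
ee_rot: [-0.0, 0.792, 0.61, -0.001]
contact_force: [-0.4, -0.2, 0.0]
width: 0.0451
```

Run:
```python
from h import *
snap('wrist','w7.png');snap('top','top7.png');snap('side','side7.png');to([.6026+.0,.082,.2],1.31)
_,c=load('w7.png')
for z in(.02,.11): print(proj(c,[.6026,.082,z]))
a,_=load('top7.png');b,_=load('side7.png')
cv2.imwrite('pics/ts7.png',np.hstack([cv2.resize(a[160:300,170:310],(400,400)),cv2.resize(b[175:285,215:325],(400,400))]))
```

```text
t 8.32 P [0.6021 0.081  0.2004] yaw 1.312 q [ 0.02  0.35  1.51 -0.    1.27 -1.29] F [-0.2 -0.4 -0.4] w 0.0453
shift,turn [[0.0027, 0.0007, 0.0011], [0.0, 0.0, 0.03]]
[276.03436281 194.13285735]
[275.8526342  224.46950361]
```

View pics/w7.png

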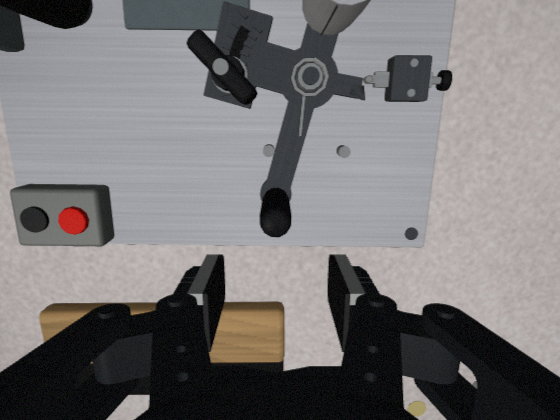

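View pics/ts7.png

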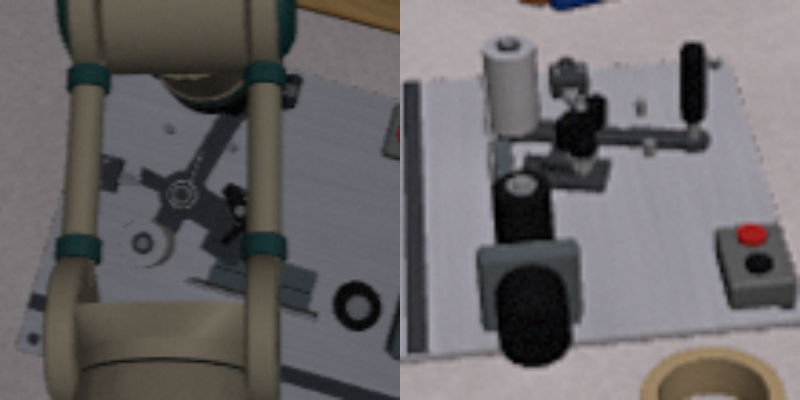

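The knob bar now runs from (195,40) to (245,98), so it stayed turned when released. The handle has swung to its rest position, with its top at (275,224) as predicted. I'll triangulate it as a check, then go down.

Run:
```python
from h import *
_,c=load('w7.png');_,cs=load('side7.png')
for z in(.11,.105):
    print(z,onz(c,275.5,225,z),onz(cs,295.2,188.0,z),proj(cs,onz(c,275.5,225,z)))
P=[onz(c,u,v,.082) for u,v in((200,38),(244,97))];print('bar yaw',np.arctan2(*(P[1]-P[0])[[1,0]]))
b=[]; 
to([.6026,.082,.082],1.31)
```

```text
0.11 [0.60288507 0.0816925  0.11      ] [0.59754892 0.0757858  0.11      ] [296.04353408 186.70000393]
0.105 [0.60439892 0.08127887 0.105     ] [0.60089643 0.08348604 0.105     ] [296.56970107 188.09877936]
bar yaw 0.3920925731529837
t 8.32 P [0.6021 0.081  0.2004] yaw 1.312 q [ 0.02  0.35  1.51 -0.    1.27 -1.29] F [-0.2 -0.4 -0.4] w 0.0453
shift,turn [[0.0027, 0.0006, 0.2961], [0.0, 0.0, 0.03]]
```

>>> {"fn": "send_rows", "kwargs": {
  "delta_pos": [
    [0.003,0,0.07],
    [0,0,0.09],
    [0,0,0.09],
    [0,0,0.046],
    [0,0,0]
  ],
  "angular": [
    [0,0,0],
    [0,0,0],
    [0,0,0],
    [0,0,0],
    [0,0,0]
  ]
}}

```text
clock: 8.73
position: [0.5991, 0.0821, 0.0776]
ee_rot: [-0.003, 0.792, 0.61, -0.004]
contact_force: [-0.1, -0.5, -0.3]
width: 0.0447
```

>>> {"fn": "send_rows", "kwargs": {
  "delta_pos": [
    [0,0,0],
    [0,0,0],
    [0,0,0],
    [0,0,0],
    [0,0,0]
  ],
  "angular": [
    [0,0,0],
    [0,0,0],
    [0,0,0],
    [0,0,0],
    [0,0,0]
  ],
  "hand": 0,
  "squeeze": 60
}}

```text
clock: 9.15
position: [0.6036, 0.0808, 0.0835]
ee_rot: [0.002, 0.792, 0.61, -0.0]
contact_force: [-1.6, -5.9, -0.8]
width: 0.0205
```

Run:
```python
from h import *
snap('wrist','w8.png')
to([.6026,.082,.082],1.31)
piv=np.array([.516,.132]); s,P,R=st()
for a in(0,.1,.2,.3,.4,.46,.52,.54):
    th=-.524+a; w=np.array([*(piv+.1*np.array([np.cos(th),np.sin(th)])),P[2]]); print(a,w.round(4),(R.T@(w-P)/.4).round(4))
```

```text
t 9.2 P [0.6036 0.0808 0.0835] yaw 1.313 q [ 0.02  0.46  1.67 -0.    1.01 -1.29] F [-1.4 -5.4 -1. ] w 0.0205
shift,turn [[0.0022, -0.0031, 0.0037], [0.04, 0.03, 0.04]]
0 [0.6026 0.082  0.0835] [ 0.0021 -0.0031 -0.    ]
0.1 [0.6071 0.0909 0.0835] [ 0.0265  0.0023 -0.0001]
0.2 [0.6108 0.1002 0.0835] [ 0.0513  0.0052 -0.0001]
0.3 [0.6135 0.1098 0.0835] [ 0.0763  0.0056 -0.0002]
0.4 [0.6152 0.1196 0.0835] [ 0.1012  0.0035 -0.0002]
0.46 [0.6158 0.1256 0.0835] [ 0.116   0.0011 -0.0003]
0.52 [0.616  0.1316 0.0835] [ 0.1306 -0.0023 -0.0003]
0.54 [0.616  0.1336 0.0835] [ 0.1355 -0.0036 -0.0003]
```

View pics/w8.png

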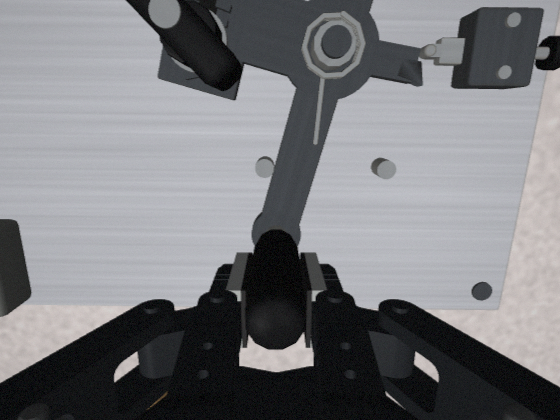

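The handle is held, with an opening of 20.5 mm, and the arm rests on the left-hand pin. Now I'll push it along the arc.

>>> {"fn": "send_rows", "kwargs": {
  "delta_pos": [
    [0.0123,0.003,0],
    [0.0123,0.0024,0],
    [0.0123,0.0017,0],
    [0.0123,0.001,0],
    [0.0123,0.0005,0]
  ],
  "angular": [
    [0,0,0],
    [0,0,0],
    [0,0,0],
    [0,0,0],
    [0,0,0]
  ]
}}

```text
clock: 9.62
position: [0.6123, 0.1003, 0.0834]
ee_rot: [0.004, 0.791, 0.611, -0.003]
contact_force: [-4.5, -18.3, 1.1]
width: 0.0206
```

>>> {"fn": "send_rows", "kwargs": {
  "delta_pos": [
    [0.0123,0,0],
    [0.0123,-0.0005,0],
    [0.0123,-0.001,0],
    [0.0123,-0.0017,0],
    [0,0,0]
  ],
  "angular": [
    [0,0,0],
    [0,0,0],
    [0,0,0],
    [0,0,0],
    [0,0,0]
  ]
}}

```text
clock: 10.03
position: [0.6168, 0.1218, 0.0835]
ee_rot: [0.003, 0.792, 0.611, -0.001]
contact_force: [-2.2, -11.1, -0.3]
width: 0.0199
```

Run:
```python
from h import *
snap('wrist','w9.png')
to([.616,.1316,.0835],1.31)
s,P,R=st();d=P[:2]-[.516,.132];print(np.arctan2(d[1],d[0])+.524,np.linalg.norm(d))
```

```text
t 10.08 P [0.6168 0.1216 0.0834] yaw 1.314 q [ 0.09  0.48  1.62 -0.01  1.04 -1.22] F [ -2.  -11.6  -1.5] w 0.0202
shift,turn [[0.0237, -0.0082, -0.0003], [0.04, 0.07, 0.05]]
0.4210706872582294 0.10131122426302169
```

View pics/w9.png

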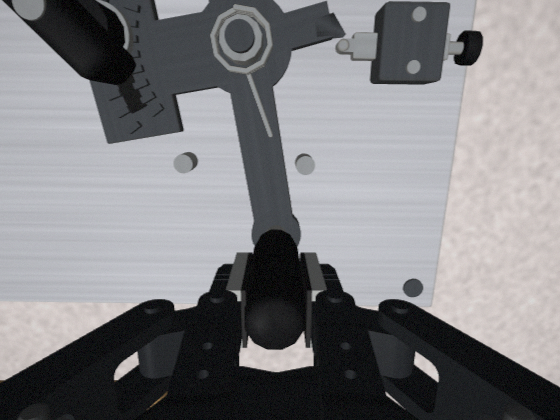

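The arm is at about 0.42, and the force fell from 18 to 11 N, which fits the click. The right-hand pin is still a short way off, so I'll press on to the stop.

>>> {"fn": "send_rows", "kwargs": {
  "delta_pos": [
    [0.008,-0.002,0],
    [0.008,-0.002,0],
    [0.008,-0.003,0],
    [0.003,-0.001,0],
    [0,0,0]
  ],
  "angular": [
    [0,0,0],
    [0,0,0],
    [0,0,0],
    [0,0,0],
    [0,0,0]
  ]
}}

```text
clock: 10.5
position: [0.6172, 0.1308, 0.0835]
ee_rot: [0.005, 0.792, 0.611, -0.002]
contact_force: [-0.4, -15.7, -1.4]
width: 0.0205
```

Run:
```python
from h import *
snap('wrist','w10.png')
to([.616,.1316,.0835],1.31)
s,P,R=st();d=P[:2]-[.516,.132];print(np.arctan2(d[1],d[0])+.524,np.linalg.norm(d))
```

```text
t 10.55 P [0.6172 0.1308 0.0835] yaw 1.315 q [ 0.1   0.49  1.61 -0.01  1.04 -1.21] F [  0.4 -15.1  -1.4] w 0.0205
shift,turn [[0.0013, -0.0035, 0.0], [0.06, 0.1, 0.06]]
0.5116885997166177 0.10123250714704578
```

View pics/w10.png

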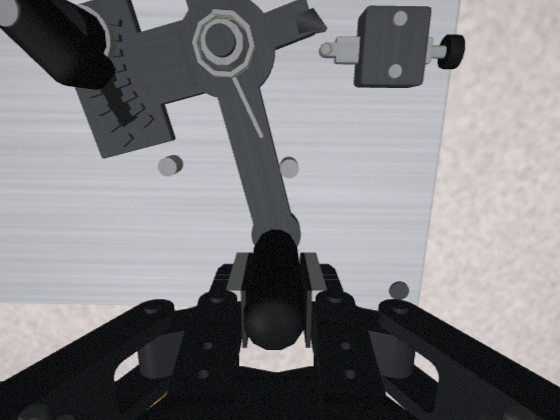

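The arm edge touches the right-hand pin at (289,167). I'll push 4 mm further to confirm: the force should rise with no motion.

>>> {"fn": "send_rows", "kwargs": {
  "delta_pos": [
    [0.005,-0.001,0],
    [0.005,-0.001,0],
    [0,0,0],
    [0,0,0],
    [0,0,0]
  ],
  "angular": [
    [0,0,0],
    [0,0,0],
    [0,0,0],
    [0,0,0],
    [0,0,0]
  ]
}}

```text
clock: 10.97
position: [0.6173, 0.1312, 0.0835]
ee_rot: [0.007, 0.791, 0.611, -0.004]
contact_force: [-0.3, -25.0, 0.4]
width: 0.0205
```

Run:
```python
from h import *
snap('wrist','w11.png');b,_=snap('side','side11.png');cv2.imwrite('pics/side11z.png',cv2.resize(b[150:290,190:400],None,fx=3.6,fy=3.6))
to([.616,.1316,.0835],1.31)
s,P,R=st();d=P[:2]-[.516,.132];print(np.arctan2(d[1],d[0])+.524,np.linalg.norm(d))
```

```text
t 11.07 P [0.6173 0.1312 0.0835] yaw 1.316 q [ 0.11  0.49  1.61 -0.02  1.04 -1.2 ] F [ -1.1 -24.2  -1.5] w 0.0206
shift,turn [[0.0002, -0.0033, -0.0001], [0.07, 0.18, 0.07]]
0.5159254213345204 0.10125982232406841
```

View pics/side11z.png

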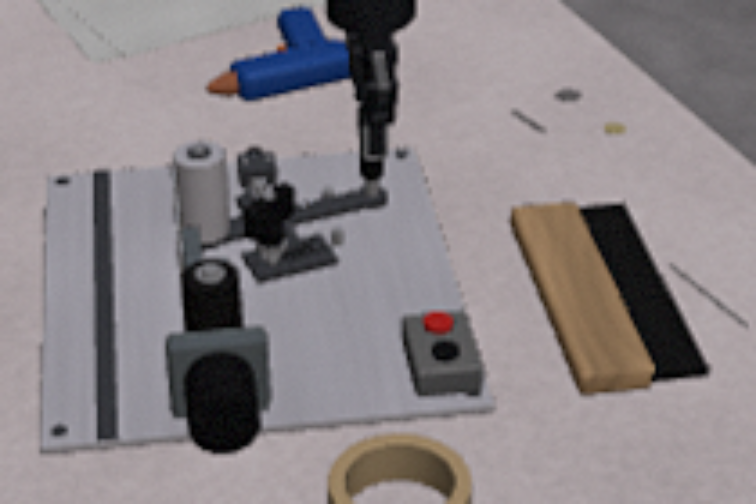

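View pics/w11.png

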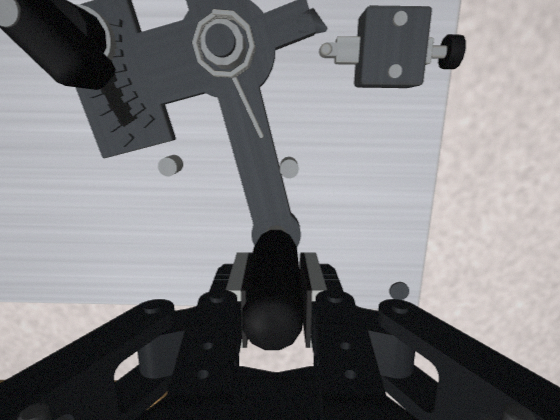

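The force went from 15 to 24 N with only 0.4 mm of motion, so the arm is against its stop, and the other objects look untouched. I'll hand in while holding.

```bash
python3 -c "
from rig import manip
print(manip.sign_off())"
```

```text
the job is handed in; nothing more can be done
None
```

The wing knob is undone and the tension arm is against its stop. I handed in at about 11 s with the gripper still holding the handle and pressing it back.

- **Knob:** I turned it about 1.24 rad anticlockwise by the tool's rotation, and it stayed there when released. A later picture gave about 1.12 rad; that bar reading is rough. Both are past the 0.85 rad that counts as undone.
- **Tension arm:** I gripped the handle and moved it along its arc. The force fell from about 18 N to 11 N as it passed the click. It ended at about 0.516 rad, worked out from the TCP position.
- **Stop check:** Pushing 4 mm further raised the force from 15 to 24 N but moved the handle only about 0.4 mm. The wrist picture also shows the arm touching the stop pin.
- **Drums and loose things:** The gripper stayed clear of both drums. In the last side view the glue gun, squeegee and tape roll looked undisturbed. The wooden rail was outside the cropped picture I viewed, but nothing I did went near it.

No check failed. The only other disagreement was the first bar-angle reading from the top camera (-0.57 rad). I went by the wrist camera's -0.73 rad instead, and the grip confirmed it.

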